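# Free a seized lock plug and stand it in the parts tray

## Robot

A 6-joint arm with a two-finger parallel gripper is mounted at the origin on the work surface. World frame = base frame: x ahead of the robot, y to its left, z up, the work surface at z = 0. Lengths are in m, angles in degrees, forces in N, time in s.
With the tool pointing down it reaches from about 0.4 to 0.825 m from the base axis. Payload 7 kg.
Tool frame: the origin (TCP) lies at the very end of the fingers, on their centre line; the grasp point (between the pads) lies 19 mm behind it (r.hold_point_z is the distance from the TCP to the grasp point, in m); x points along the fingers, y is the direction in which the jaws open and shut, and the axes are right-handed (so a half turn about x gives the same grasp; the last joint's range is limited). The gripper opens to 88 mm and grips with 3 to 60 N. Pads are 19 mm wide; open, the fingers measure 130 mm over their backs; the gripper's body (78 mm by 193 mm) begins 47 mm behind the grasp point.
Start: joints at [90.648, 20.546, 0.682, 0, -70.136, -16.507], TCP at [0.184, 0.649, 0.227] pointing down, gripper open.
Joint ranges: [-176.03, 176.03], [-82.01, 121.73], [-58.28, 71.71], [-173.87, 95.51], [-174.79, -0.11], [-173.66, 173.66]. Speed limits (degrees/s): [136.94, 136.94, 172.46, 180, 180, 180].

## Interface

Orientations are given as [roll, pitch, yaw] about the fixed x, y, z axes, in that order (R = Rz(yaw) Ry(pitch) Rx(roll)).
In Python, from plant import r gives the robot as it stands. The module is installed in compiled form; this text tells all that it offers.
- The arm moves only by the shell command python3 -m creep 'ROWS' [FORCE]. ROWS is JSON, a list of rows, each a list of 7 numbers: the turn, a rotation vector about the tool's x, y, z in rad, then the shift along the tool's x, y, z in cm, then the opening in per cent of the stroke, from 0 (shut) to 100 (fully open). In form: [[rx, ry, rz, x, y, z, fingers], ...]. A call has 1 to 8 rows; each row shifts and turns the commanded pose from where the row before left it, along the tool's axes as they then stand; what a row does not reach is not made up. A row lasts 1/10 s, in which the tool goes at most 50 mm and 8.59 degrees, less where a joint would pass 70% of its speed; a pose out of reach is approached as far as the arm can. A call is refused whole if a number of a shift passes 5 or a number of a turn 0.15, either way. A call with a gripper value outside its range is refused whole. The fingers move at their own pace and stop on an object; FORCE is the grip in N (left out, the last holds). Time passes only in rows, so rows that do not move let the fingers close. It gives the time, the measured TCP pose, the force and the opening at its end, in the units of the state.
- r.get_state(): the state, without advancing time (a new reading comes with each control period).
- r.capture(name): name is "side" or "top" or "wrist"; returns (picture, depth): 420x560x3 uint8, blue, green, red; 420x560 float32, m along the optical axis (not along the pixel's ray), 0 where there is no reading.
- r.camera_info(name): a dict with "fovy" (degrees; the focal length in pixels is half the picture's height over the tangent of half this angle, whatever the lens; pixels are square), "cx", "cy" (the principal point, pixels), "camera_from_world" (4x4, takes a point from world to camera coordinates). Camera axes: x right, y down, z forward; pixel columns grow to the right and rows downward; lengths in m; the calibration is good to about 2 mm. The wrist camera is an equidistant fisheye: a pixel r from the principal point sees the ray r / f radians off the axis. A picture is of the moment at which its call begins: read the wrist's pose just before it. camera_info takes no time and is no camera call; for the wrist camera it gives the pose at the moment of the call.
- r.close_job(): hands the job in, once; it reports no verdict.
Trained networks look in the newest picture that a camera, given by its name, has taken for a name from the list of things; names that differ only in an ending like _2 or _b are one class to them, and where a whole thing is asked for, a point or a joint stands for the part that bears it (a point fixed in the world has none). Each returns a list of dicts, best first, with "score" (0 to 1); they miss things now and then, are a little off and sometimes report something else, mostly with a low value. They report only what shows in the picture. A call takes as long as a camera call. They do not tell look-alikes from the thing itself.
- r.look_for(query, camera): "rect" ([left, top, right, bottom] in pixels, round what is visible of it).
- r.masks_of(query, camera): "pixels" (420x560 bool, what is visible of it) and "rect" ([left, top, right, bottom] in pixels, round what is visible of it).
The state is a dict: "time_s": time; "joints": joint angles; "qd": joint speeds; "joint_torque": joint torques, N m; "tcp_pos": TCP position; "eef_rot": TCP orientation; "contact_force": force on the tool from outside, world axes, zero at the start; "moment": the same for the moment, N m; "gripper_width": finger opening in m.
Only numpy, scipy, OpenCV 4.12 (cv2) and the standard library are available. Lean on these libraries where they do the work, as an engineer would, in place of code of your own. Each camera call takes 0.05 s, during which the arm holds its last target. There are 200 camera calls.

## Task

The brass lock plug has seized in the slanted holder, and a straight pull only drags the sprung cradle up off its bed. Grip the plug by its flat thumb-turn and work it out along its slanting axis by twisting it back and forth, 15 degrees or more away from where it stood and back again, over and over, while drawing it gently so that the cradle never rises as much as 8 mm; then stand the plug upright on its round foot on the floor of the parts tray, beside the cam that lies there, and let go. Leave the cam, the key blanks, the caliper and the brush where they are.

Things in the scene. Friction and masses are not known exactly. Their poses are not given: they have to be found in the camera images.
- plug_center (a point): Brass lock plug, 75 mm long, 120 g; point on its axis half-way along. z runs from its round foot to the thumb-turn. From the foot: barrel 20 mm across, 35 mm long; collar 26 mm across, 4 mm thick; flat thumb-turn 36 mm long, 24 mm wide (x), 12 mm thick (y), gripped across the 12 mm. Gripping 22 mm from this point along +z keeps fingertips that reach 19 mm further just clear of the collar.
- mouth (a point): Centre of the bore's mouth, in the top of the aluminium hexagonal cradle (52 mm across, 34 mm deep) of the slanted holder; the barrel sits 34 mm deep. z points out of the bore, 30 degrees from vertical; x slopes up, y is level. The grey steel base (120 by 100 mm) is fixed. The plug is free after about 26 mm of travel, in which the mouth, riding on the cradle, hardly moves.
- cradle (a joint): How far the cradle is dragged up off its bed along the bore, m: 0 seated, 0.02 the stop. Spring and weight hold it down with 9 N, +0.3 N per mm. The seizure is friction: 22 to 32 N straight; while the plug is turned (0.2 to 0.32 N m) the axial force falls to about that times axial travel over surface travel (10 mm per rad). 2 to 3 mm of draw per 1 rad swing is gentle enough.
- tray: Fixed grey open parts tray, 95 mm (its x) by 165 mm (its y), 20 mm high, walls and floor 4 mm thick. Origin at the centre of the underside; floor surface 4 mm above the origin.
- cam_center (a point): Silver-painted cylinder cam lying flat on the tray's floor: a hub 30 mm in diameter and 18 mm tall with a flat tail 12 mm wide that reaches 33 mm from the hub's centre along its x axis. The point is at the hub's centre, 9 mm above the tray's floor.
- blank_a: Bystander: brass key blank lying flat, 58 mm long, 24 mm bow, 4 mm thick; origin under its middle.
- blank_b: Bystander: second brass key blank, the same.
- caliper: Bystander: stainless steel caliper lying flat, 150 mm long; origin under the middle of its beam, beam along its x axis.
- brush: Bystander: small orange cleaning brush lying bristles down, 118 mm long along its x axis, 20 mm high; origin under its middle.
Things that resemble listed ones, but are neither listed nor needed, are in the scene too. What is shaped like the part that bears plug_center but orange is not meant.

How it is judged (in metres and radians):
On the way, in this order (a step that is already met when the one before it is completed fails the run):
1. the plug, still in the bore, is twisted away from its first position (angle between the x axis of plug_center and the x axis of mouth, either way round above 0.2 rad and z of plug_center in the frame of mouth below 0.022 m), for 0.02 s.
2. still in the bore, it is twisted back (angle between the x axis of plug_center and the x axis of mouth, either way round below 0.12 rad and z of plug_center in the frame of mouth below 0.022 m), for 0.02 s.
3. still in the bore, it is twisted away again, to either side (all of step 1), for 0.02 s.
4. the plug is clear of the bore and the cradle is back on its bed (distance between plug_center and mouth above 0.042 m and value of joint cradle below 0.003 m), for 0.1 s.
At the end, for the whole second after the job is handed in: The plug stands upright (within 0.1 rad) on its round foot on the tray's floor, inside its walls; the cradle is back on its bed (within 3 mm); the cam lies where it was (within 12 mm) (angle between plug_center's own z axis and vertical below 0.1 rad and x of plug_center in the frame of tray between -0.036 and 0.036 m and y of plug_center in the frame of tray between -0.071 and 0.071 m and z of plug_center in the frame of tray between 0.038 and 0.045 m and value of joint cradle below 0.003 m and distance of cam_center from where it was at the start of the episode below 0.012 m); the robot touches nothing.
It fails at once if the cradle is dragged 8 mm or more up off its bed (value of joint cradle above 0.008 m).
It fails at once if a key blank, the caliper or the brush is moved by more than 20 mm (distance of any of blank_a, blank_b, caliper, brush from where it was at the start of the episode above 0.02 m).
It also fails if it takes over 64 s, if anything falls off the work surface, if the arm or the gripper's body presses on something with over 40 N, if the wrist force passes 120 N, or if a joint passes its speed limit or range.

## Working session

There is one attempt and no reset: what is moved stays moved. The work goes in short steps, Python scripts to look and compute and a shell command to move; the robot and the scene stay as the last step left them, time stands still between calls to the robot, and variables do not carry over. Pictures are saved under pics/ and viewed, about 8 in all and at most 12, crops included, and the job is handed in when it is done.

```bash
mkdir -p pics; cat > h.py <<'E'
import numpy as np, cv2
from scipy.spatial.transform import Rotation as R
from plant import r
def cam(n):
    i=r.camera_info(n); f=210/np.tan(np.radians(i["fovy"]/2)); return f,i["cx"],i["cy"],np.array(i["camera_from_world"])
def pts(n,depth,mask):
    f,cx,cy,T=cam(n); v,u=np.nonzero(mask&(depth>0)); d=depth[v,u]
    if n=="wrist":
        x,y=u-cx,v-cy; rr=np.hypot(x,y)+1e-9; t=np.tan(rr/f); P=np.c_[x/rr*t*d,y/rr*t*d,d]
    else: P=np.c_[(u-cx)/f*d,(v-cy)/f*d,d]
    W=np.linalg.inv(T); return P@W[:3,:3].T+W[:3,3]
E
python3 - <<'E'
from h import *
print(r.get_state())
for n in ("side","top"):
    im,d=r.capture(n); np.savez(f"{n}.npz",im=im,d=d)
    cv2.imwrite(f"pics/{n}0.png",im)
    print(n,cam(n)[:3],cam(n)[3].round(3).tolist())
    for q in ("plug_center","cradle","tray","cam_center","blank_a","caliper","brush"):
        for o in r.masks_of(q,n):
            P=pts(n,d,o["pixels"]); 
            print(n,q,round(o["score"],2),np.round(o["rect"]).tolist(),o["pixels"].sum(),np.median(P,0).round(3) if len(P) else None)
E
```

```text
{'time_s': 0.0, 'joints': array([ 9.06481624e+01,  2.05909734e+01,  6.33224528e-01, -2.05944032e-02,
       -7.01358419e+01, -1.65064284e+01]), 'qd': array([ 0.02739159, -0.02415445,  0.04673542,  0.11322672,  0.02835643,
       -0.05539344]), 'joint_torque': array([-4.73323835e-04, -5.82711017e+01,  2.93048537e+01,  6.99741796e+00,
        7.01118741e-03, -1.57665850e-04]), 'tcp_pos': array([0.18434428, 0.64882336, 0.22562224]), 'eef_rot': array([  94.82072658,   89.90442714, -101.04455306]), 'contact_force': array([ 0.33065699,  0.53992324, -0.84885192]), 'moment': array([ 0.00853643, -0.03173167, -0.00958115]), 'gripper_width': 0.08788493561751184}
side (np.float64(473.78049988433565), 280.2233463009404, 209.71905300534195) [[0.974, -0.225, 0.019, -0.572], [-0.134, -0.647, -0.751, 0.151], [0.182, 0.729, -0.66, 0.849], [0.0, 0.0, 0.0, 1.0]]
side plug_center 0.69 [229.0, 144.0, 246.0, 162.0] 194 [0.54  0.193 0.103]
side plug_center 0.6 [283.0, 199.0, 304.0, 231.0] 319 [0.631 0.065 0.021]
side plug_center 0.59 [176.0, 182.0, 183.0, 206.0] 251 [0.403 0.183 0.021]
side plug_center 0.45
[... 776 characters left out ...]
36.0, 185.0, 275.0, 204.0] 464 [0.63  0.073 0.02 ]
top plug_center 0.53 [174.0, 217.0, 188.0, 238.0] 239 [0.541 0.196 0.106]
top plug_center 0.28 [377.0, 220.0, 390.0, 242.0] 199 [ 0.565 -0.181  0.017]
top cradle 0.87 [167.0, 212.0, 200.0, 239.0] 484 [0.561 0.19  0.084]
top tray 0.83 [333.0, 207.0, 419.0, 260.0] 3944 [ 0.566 -0.163  0.005]
top cam_center 0.7 [376.0, 217.0, 391.0, 243.0] 247 [ 0.567 -0.182  0.016]
top blank_a 0.74 [263.0, 132.0, 273.0, 158.0] 134 [0.733 0.043 0.004]
top blank_a 0.65 [300.0, 140.0, 316.0, 165.0] 176 [ 0.728 -0.029  0.004]
top caliper 0.65 [385.0, 115.0, 418.0, 184.0] 645 [ 0.767 -0.213  0.006]
top brush 0.92 [175.0, 110.0, 210.0, 166.0] 663 [0.743 0.206 0.019]
```

```bash
python3 - <<'E'
import cv2,numpy as np
a=np.load("top.npz")["im"];b=np.load("side.npz")["im"]
c1=cv2.resize(a[190:270,140:240],(500,400),interpolation=cv2.INTER_CUBIC)
c2=cv2.resize(b[130:194,205:305],(500,320),interpolation=cv2.INTER_CUBIC)
cv2.imwrite("pics/crop.png",np.vstack([c1[:280],c2]))
cv2.imwrite("pics/both.png",cv2.resize(np.hstack([a[80:340,80:440],b[120:380,150:510]]),(800,289)))
E
```

```text
(no output)
```

View pics/top0.png

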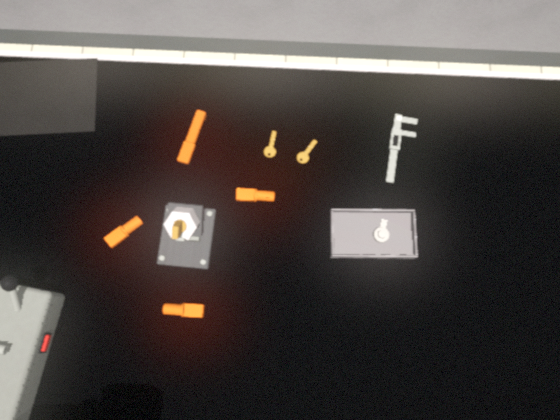

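View pics/crop.png

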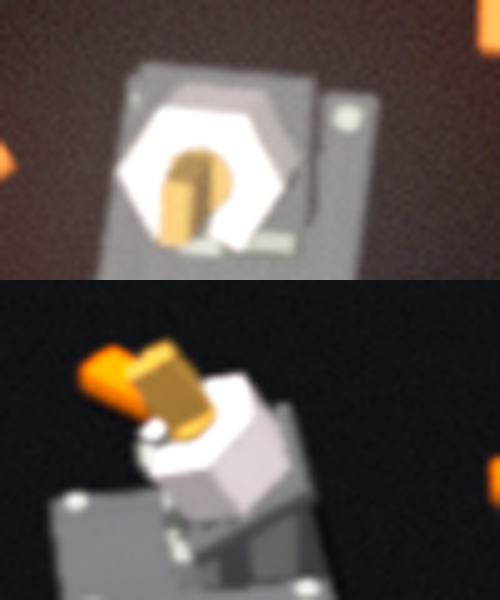

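The real plug is the brass one in the cradle, at top (180,228) / side (238,153). The orange look-alikes are at top (123,231), (255,195) and (184,311). The crop confirms that brass tab in the white hexagon, and it leans towards the robot. Next I'll measure the axis.

```bash
python3 - <<'E'
from h import *
for n in ("top","side"):
    z=np.load(n+".npz"); im,d=z["im"],z["d"]; hsv=cv2.cvtColor(im,cv2.COLOR_BGR2HSV)
    x0,x1,y0,y1=(150,222,195,275) if n=="top" else (205,305,135,230)
    roi=np.zeros(d.shape,bool); roi[y0:y1,x0:x1]=1
    P=pts(n,d,roi); v,u=np.nonzero(roi&(d>0)); H=hsv[v,u].astype(int)
    brass=(H[:,1]>90)&(H[:,0]>10)&(H[:,0]<30)&(P[:,2]>.07)
    Q=P[brass]; print(n,"brass",len(Q),Q.mean(0).round(4),Q.min(0).round(3),Q.max(0).round(3))
    w=Q-Q.mean(0); print(np.linalg.svd(w,full_matrices=0)[1:] )
    wh=(H[:,1]<40)&(H[:,2]>235)&(P[:,2]>.05); Q=P[wh]
    m=np.median(Q,0)
    for k in range(6):
        c=Q.mean(0); nn=np.linalg.svd(Q-c,full_matrices=0)[2][2]; Q=Q[np.abs((Q-c)@nn)<.004]
    nn*=np.sign(nn[2]); print("face",len(Q),c.round(4),nn.round(3),"tilt",np.degrees(np.arccos(nn[2])),"az",np.degrees(np.arctan2(nn[1],nn[0])))
    # base outline: all points above z 0.006 in region
    B=P[(P[:,2]>.006)]; (c,s,a)=cv2.minAreaRect(B[:,:2].astype(np.float32)*1000); print("rect",c,s,a)
    L=P[(P[:,2]>.006)&(P[:,2]<.03)]; print("low z",np.median(L[:,2]),cv2.minAreaRect(L[:,:2].astype(np.float32)*1000))
    T=pts(n,d,r.masks_of("tray",n)[0]["pixels"]) if 0 else None
E
```

```text
top brass 168 [0.5379 0.1972 0.1083] [0.52  0.189 0.081] [0.557 0.205 0.126]
(array([0.17755732, 0.08913545, 0.03905903]), array([[-0.57373432,  0.16083439,  0.80309478],
       [ 0.81899037,  0.12360893,  0.56033526],
       [ 0.00914851, -0.97921046,  0.20264051]]))
face 397 [0.5529 0.1977 0.084 ] [-0.51   0.034  0.859] tilt 30.74408254383761 az 176.20556971653195
rect (542.7583618164062, 206.2188720703125) (118.82366180419922, 119.857421875) 88.71154022216797
low z 0.012183644454937581 ((542.7583618164062, 206.2188720703125), (118.82366180419922, 119.857421875), 88.71154022216797)
side brass 205 [0.5386 0.1938 0.1044] [0.52  0.185 0.079] [0.555 0.204 0.125]
(array([0.17814022, 0.10035403, 0.03738995]), array([[-0.46783068,  0.14793066,  0.87135009],
       [ 0.87750919, -0.03984331,  0.4779018 ],
       [ 0.1054138 ,  0.98819483, -0.11117059]]))
face 172 [0.5527 0.1897 0.0843] [-0.506  0.023  0.862] tilt 30.44338082397414 az 177.39282964625446
rect (580.7010498046875, 189.55889892578125) (204.4327850341797, 287.00543212890625) 52.79951095581055
low z 0.01369507182977292 ((580.7010498046875, 189.55889892578125), (204.4327850341797, 287.00543212890625), 52.79951095581055)
```

```bash
cat >> h.py <<'E'
from scipy.spatial.transform import RigidTransform as RT
def pose():
    s=r.get_state(); return RT.from_components(s["tcp_pos"],R.from_euler("xyz",s["eef_rot"],degrees=True))
def frame(az,tilt=30):
    a,t=np.radians([az,tilt]); z=np.array([np.cos(a)*np.sin(t),np.sin(a)*np.sin(t),np.cos(t)])
    x=np.array([-np.cos(a)*np.cos(t),-np.sin(a)*np.cos(t),np.sin(t)]); return np.c_[x,np.cross(z,x),z]
def toolrot(M,sgn=1,twist=0):   # tool x=-z, y=sgn*My
    return R.from_matrix(np.c_[-M[:,2],sgn*M[:,1],np.cross(-M[:,2],sgn*M[:,1])])*R.from_rotvec([twist,0,0])
def rows(A,p,q,n=None):
    rel=A.inv()*RT.from_components(np.array(p),q); ang=rel.rotation.magnitude()
    n=n or int(np.ceil(max(ang/.14,np.linalg.norm(rel.translation)/.045)))
    for k in range(3):
        st=RT.from_exp_coords(rel.as_exp_coords()/n)
        print("n",n,"row",np.r_[st.rotation.as_rotvec(),st.translation*100].round(3).tolist()); 
        break
    X=A
    for i in range(n): X=X*st; print(X.translation.round(3),end="")
    print()
E
python3 - <<'E'
from h import *
M=frame(175); m=np.array([.551,.193,.084]); A=pose(); print(A.rotation.as_matrix().round(3).tolist())
for s in (1,-1):
    q=toolrot(M,s); print(s,np.degrees((A.rotation.inv()*q).magnitude())); rows(A,m+M[:,2]*.14,q)
print(cam("wrist"), (cam("wrist")[3]@np.r_[A.translation,1]))
E
```

```text
[[-0.0, -0.273, -0.962], [-0.0, -0.962, 0.273], [-1.0, 0.0, 0.0]]
1 169.51209135040847
n 22 row [0.13, -0.003, -0.035, -0.256, -2.226, -2.809]
[0.218 0.663 0.229][0.252 0.672 0.232][0.288 0.677 0.236][0.323 0.677 0.24 ][0.359 0.672 0.244][0.393 0.662 0.248][0.426 0.648 0.252][0.457 0.63  0.255][0.485 0.607 0.258][0.509 0.581 0.261][0.531 0.552 0.262][0.548 0.521 0.263][0.561 0.488 0.262][0.57  0.453 0.261][0.574 0.417 0.258][0.574 0.381 0.254][0.569 0.346 0.249][0.559 0.312 0.242][0.545 0.28  0.235][0.527 0.25  0.226][0.506 0.223 0.216][0.481 0.199 0.205]
-1 31.86327114242407
n 12 row [-0.015, 0.044, -0.004, 0.904, 3.224, -3.05]
[0.205 0.61  0.218][0.226 0.571 0.21 ][0.249 0.532 0.203][0.272 0.494 0.198][0.296 0.455 0.194][0.321 0.418 0.191][0.346 0.38  0.19 ][0.372 0.343 0.19 ][0.399 0.306 0.192][0.426 0.27  0.195][0.454 0.234 0.199][0.481 0.199 0.205]
(np.float64(325.19226210127806), 277.2473586694499, 208.82625616209808, array([[-2.74259461e-01, -9.61655732e-01, -1.25248750e-05,
         6.74909179e-01],
       [-9.25941533e-01,  2.64070432e-01,  2.69998305e-01,
        -3.49877003e-02],
       [-2.59642111e-01,  7.40611871e-02, -9.62860797e-01,
         3.89176691e-01],
       [ 0.00000000e+00,  0.00000000e+00,  0.00000000e+00,
         1.00000000e+00]])) [-4.66266727e-05  2.68306162e-02  1.71222643e-01  1.00000000e+00]
```

```bash
python3 -m creep '[[-0.015,0.044,-0.004,0.9,3.22,-3.05,100],[-0.015,0.044,-0.004,0.9,3.22,-3.05,100],[-0.015,0.044,-0.004,0.9,3.22,-3.05,100],[-0.015,0.044,-0.004,0.9,3.22,-3.05,100],[-0.015,0.044,-0.004,0.9,3.22,-3.05,100],[-0.015,0.044,-0.004,0.9,3.22,-3.05,100],[-0.015,0.044,-0.004,0.9,3.22,-3.05,100],[-0.015,0.044,-0.004,0.9,3.22,-3.05,100]]'
python3 -m creep '[[-0.015,0.044,-0.004,0.9,3.22,-3.05,100],[-0.015,0.044,-0.004,0.9,3.22,-3.05,100],[-0.015,0.044,-0.004,0.9,3.22,-3.05,100],[-0.015,0.044,-0.004,0.9,3.22,-3.05,100],[0,0,0,0,0,0,100],[0,0,0,0,0,0,100]]'
python3 - <<'E'
from h import *
A=pose(); s=r.get_state(); print(A.translation,A.rotation.as_matrix().round(3).tolist(),s["joints"].round(1),s["contact_force"])
C=cam("wrist")[3]; im,d=r.capture("wrist"); np.savez("w.npz",im=im,d=d,C=C); cv2.imwrite("pics/w0.png",im)
M=frame(175); print(A.rotation.inv().apply(-M[:,2]))
for q in ("plug_center","cradle","cam_center"):
    for o in r.masks_of(q,"wrist"): print(q,o["score"],o["rect"],pts("wrist",d,o["pixels"]).mean(0).round(4))
E
```

```text
time_s: 1.6
tcp_pos: [0.3725, 0.3418, 0.1913]
eef_rot: [-178.2, 69.7, -7.0]
contact_force: [0.3, -0.3, 0.9]
gripper_width: 0.0876
time_s: 2.2
tcp_pos: [0.4806, 0.1971, 0.2073]
eef_rot: [-180.0, 59.6, -5.5]
contact_force: [0.4, 0.6, 0.9]
gripper_width: 0.0871
[0.48063332 0.19706676 0.20728453] [[0.503, -0.096, -0.859], [-0.049, -0.995, 0.083], [-0.863, -0.0, -0.505]] [ 56.2  -6.6 -57.   50.6 -35.1 -13. ] [0.43124188 0.55163884 0.92247215]
[ 0.99997037 -0.00447868  0.00626128]
plug_center 0.92 [254.0, 190.8, 281.8, 226.4] [0.5384 0.2023 0.1052]
plug_center 0.84 [142.4, 203.0, 191.9, 256.5] [0.5452 0.3235 0.0193]
plug_center 0.59 [332.1, 135.9, 395.5, 155.1] [0.6294 0.0777 0.0188]
cradle 0.96 [237.5, 167.6, 300.2, 230.6] [0.5529 0.2024 0.0809]
cam_center 0.72 [515.2, 164.2, 535.4, 192.0] [ 0.5694 -0.174   0.0129]
```

View pics/w0.png

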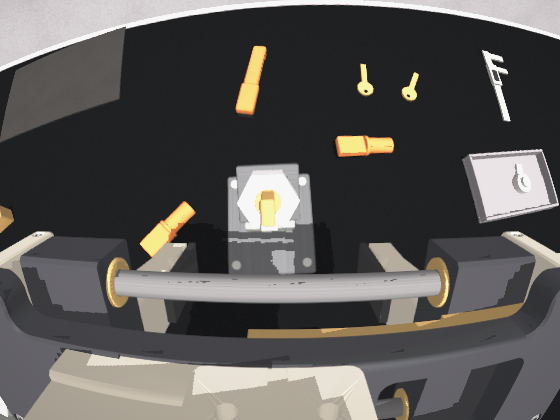

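```bash
python3 - <<'E'
from h import *
import h
C=np.load("w.npz")["C"]
for n,f,(x0,x1,y0,y1) in (("wrist","w",(225,312,155,240)),("top","top",(150,222,195,260)),("side","side",(215,280,140,195))):
    z=np.load(f+".npz"); im,d=z["im"],z["d"]; hsv=cv2.cvtColor(im,cv2.COLOR_BGR2HSV).astype(int)
    roi=np.zeros(d.shape,bool); roi[y0:y1,x0:x1]=1; roi&=d>0
    P=pts(n,d,roi); H=hsv[roi]
    wh=(H[:,1]<40)&(H[:,2]>200)&(P[:,2]>.06); Q=P[wh]
    for k in range(8):
        c=Q.mean(0); nn=np.linalg.svd(Q-c,full_matrices=0)[2][2]; Q=Q[np.abs((Q-c)@nn)<.003]
    nn*=np.sign(nn[2]); az=np.degrees(np.arctan2(nn[1],nn[0])); 
    M=frame(176); q=(Q@M).astype(np.float32); hull=cv2.convexHull(q[:,:2]*1000); mm=cv2.moments(hull); cc=np.array([mm["m10"],mm["m01"]])/mm["m00"]/1000
    print(n,"face",len(Q),nn.round(3),"az",round(az,1),"centre",(M@np.r_[cc,np.median(q[:,2])]).round(4),"area",mm["m00"],"rect",cv2.minAreaRect(hull))
    mouth=M@np.r_[cc,np.median(q[:,2])]
    b=(H[:,1]>90)&(H[:,0]>10)&(H[:,0]<32)&(P[:,2]>.085); L=(P[b]-mouth)@M*1000
    t=L[L[:,2]>12]; print("  tab n",len(t),np.percentile(t,[3,50,97],0).round(1).tolist())
    e=t[t[:,2]>38]; print("  end",len(e),cv2.minAreaRect(e[:,:2].astype(np.float32)) if len(e)>5 else e)
    if n=="wrist": cv2.imwrite("pics/wc.png",cv2.resize(im[y0:y1,x0:x1],None,fx=6,fy=6,interpolation=cv2.INTER_CUBIC))
E
```

```text
wrist face 1073 [-0.476  0.023  0.879] az 177.3 centre [0.5482 0.2029 0.0807] area 2235.795209855307 rect ((500.6958312988281, 240.04632568359375), (53.478240966796875, 52.240020751953125), 31.956851959228516)
  tab n 187 [[-10.3, -5.8, 14.7], [11.9, 0.0, 37.7], [12.7, 5.4, 41.7]]
  end 91 ((0.7787742614746094, -0.07080411911010742), (10.987018585205078, 23.39220428466797), 88.75529479980469)
top face 409 [-0.492  0.028  0.87 ] az 176.7 centre [0.549  0.1993 0.0815] area 2365.272493604338 rect ((503.599365234375, 236.64376831054688), (51.44247817993164, 57.189361572265625), 60.01423263549805)
  tab n 134 [[-8.8, -6.3, 15.9], [5.0, -2.6, 38.6], [12.8, 3.5, 43.4]]
  end 72 ((1.116267204284668, -1.3951330184936523), (10.374323844909668, 23.313825607299805), 89.58492279052734)
side face 93 [-0.192 -0.434  0.88 ] az -113.9 centre [0.5561 0.1881 0.0837] area 1271.6626601838507 rect ((511.6408996582031, 224.2122802734375), (57.57411193847656, 30.021770477294922), 35.27455139160156)
  tab n 168 [[-16.8, 1.4, 14.1], [-4.7, 4.5, 32.0], [5.9, 12.2, 44.4]]
  end 51 ((-5.856210231781006, 7.098908424377441), (10.947434425354004, 23.39207649230957), 83.67021942138672)
```

View pics/wc.png

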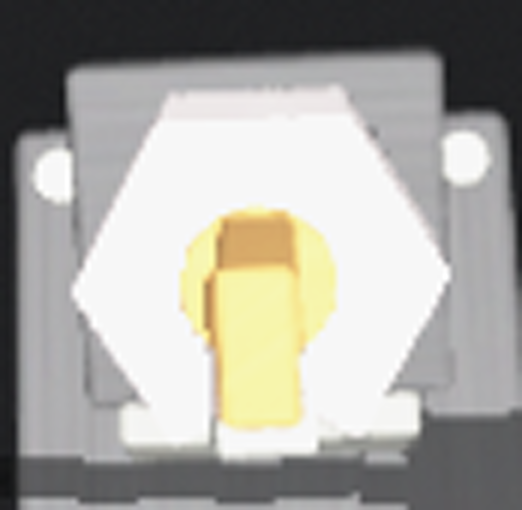

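```bash
python3 - <<'E'
from h import *
M=frame(176.5); m=np.array([.5485,.2015,.081]); rows(pose(),m+M[:,2]*.065,toolrot(M,-1))
E
```

```text
n 2 row [-0.013, -0.003, -0.008, 3.917, -0.3, 0.212]
[0.498 0.202 0.172][0.516 0.203 0.137]
```

```bash
python3 -m creep '[[-0.006,-0.001,-0.004,1.96,-0.15,0.1,100],[-0.007,-0.002,-0.004,1.96,-0.15,0.11,100],[-0.006,-0.001,-0.004,1.96,-0.15,0.1,100],[-0.007,-0.002,-0.004,1.96,-0.15,0.11,100],[0,0,0,0,0,0,100],[0,0,0,0,0,0,100]]'
cat > meas.py <<'E'
from h import *
A=pose(); s=r.get_state(); print(A.translation.round(4),s["joints"].round(1),s["contact_force"].round(1))
C=cam("wrist")[3]; im,d=r.capture("wrist"); cv2.imwrite("pics/w1.png",im)
o=r.masks_of("plug_center","wrist"); print([(x["score"],np.round(x["rect"]).tolist()) for x in o])
M=frame(176.5)
hsv=cv2.cvtColor(im,cv2.COLOR_BGR2HSV).astype(int)
P=pts("wrist",d,d>0); H=hsv[d>0]; near=np.linalg.norm(P-[.53,.2,.1],axis=1)<.06
wh=near&(H[:,1]<40)&(H[:,2]>200)&(P[:,2]>.05)&(P[:,2]<.11); Q=P[wh]
for k in range(8):
    c=Q.mean(0); nn=np.linalg.svd(Q-c,full_matrices=0)[2][2]; Q=Q[np.abs((Q-c)@nn)<.0025]
nn*=np.sign(nn[2]); print("n",nn.round(3),np.degrees(np.arctan2(nn[1],nn[0])))
q=(Q@M).astype(np.float32); hull=cv2.convexHull(q[:,:2]*1000); (hc,hs,ha)=cv2.minAreaRect(hull); print(len(Q),hc,hs,ha,np.median(q[:,2]))
mouth=M@np.r_[np.array(hc)/1000,np.median(q[:,2])]; print("mouth",mouth.round(4))
b=near&(H[:,1]>90)&(H[:,0]>10)&(H[:,0]<32); L=(P[b]-A.translation)@M*1000; e=L[L[:,2]>L[:,2].max()-6]
print("end rel TCP in M (mm)",np.median(e,0).round(1),cv2.minAreaRect(e[:,:2].astype(np.float32)))
E
python3 meas.py
```

```text
time_s: 3.0
tcp_pos: [0.5244, 0.2097, 0.152]
eef_rot: [178.8, 61.4, -4.9]
contact_force: [-0.8, -0.3, -0.7]
gripper_width: 0.0874
[0.5244 0.2097 0.152 ] [ 44.3   2.1 -58.2  65.7 -23.4 -18. ] [-0.8 -0.3 -0.7]
[(0.96, [130.0, 217.0, 193.0, 271.0]), (0.93, [360.0, 148.0, 428.0, 170.0]), (0.91, [269.0, 221.0, 306.0, 270.0])]
n [-0.479  0.023  0.878] 177.27354231570882
1784 (505.64007568359375, 233.18096923828125) (58.15700912475586, 51.30036926269531) 89.83528137207031 -0.19707261
mouth [0.5497 0.2    0.0822]
end rel TCP in M (mm) [-12.7  -8.3 -32.5] ((-12.654926300048828, -8.967893600463867), (24.196386337280273, 11.5756196975708), 0.3217115104198456)
```

```bash
cat > kin.py <<'E'
from h import *
from scipy.optimize import least_squares
import itertools,json,os
S=[([90.648,20.5,.65,-.01,-70.136,-16.507],[.1843,.6488,.2256],[94.82,89.904,-101.04])]
S[0]=([90.6482,20.5910,.6332,-.0206,-70.1358,-16.5064],[.18434,.64882,.22562],[94.8207,89.9044,-101.0446])
if os.path.exists("s.json"): S+=json.load(open("s.json"))
def rot(ax,d): return R.from_euler(ax,d,degrees=True)
def fk(q,p,sg):
    s3,s4,s6=sg
    R1=rot("z",q[0]);R2=R1*rot("y",q[1]);R3=R1*rot("y",q[1]-q[2]);R4=R3*rot("x",s4*q[3]);R5=R4*rot("y",-q[4]);R6=R5*rot("x",s6*q[5])
    return R1.apply([p[0],0,p[1]])+R2.apply([0,0,p[2]])+R3.apply([p[3],p[4],p[5]])+R4.apply([0,p[6],p[9]])+R5.apply([p[7],0,p[8]]),R6
def fit():
    best=None
    for sg in itertools.product([1],[1,-1],[1,-1]):
        E=[(fk(q,np.zeros(10),sg)[1].inv()*rot("xyz",e)) for q,t,e in S]
        sp=max((E[0].inv()*x).magnitude() for x in E)
        if best is None or sp<best[0]: best=(sp,sg,E[0])
    sp,sg,Rt=best
    p0=np.array([0.1,.4,.4,.4,0,0,0,.3,0,0])
    f=lambda p:np.concatenate([(fk(q,p,sg)[0]-t)*1e3 for q,t,e in S]+[(p-p0)*.3])
    s=least_squares(f,p0); return s.x,sg,Rt,sp,f(s.x)[:3*len(S)]
E
python3 - <<'E'
from kin import *
s=r.get_state(); L=[([56.2,-6.6,-57.,50.6,-35.1,-13.],[.48063,.19707,.20728],R.from_matrix([[.503,-.096,-.859],[-.049,-.995,.083],[-.863,0,-.505]]).as_euler("xyz",degrees=True).tolist()),
 (s["joints"].tolist(),s["tcp_pos"].tolist(),s["eef_rot"].tolist())]
json.dump(L,open("s.json","w")); S+=L
p,sg,Rt,sp,res=fit(); print(p.round(4),sg,Rt.as_euler("xyz",degrees=True).round(1),np.degrees(sp),res.round(1))
E
```

```text
[ 0.0455  0.2241  0.6021  0.4556 -0.0035 -0.05   -0.1883  0.4023 -0.0366
  0.0455] (1, -1, -1) [-90.   0.  -0.] 0.10980814451585748 [-0. -0. -0.  0.  0. -0. -0. -0.  0.]
```

```bash
cat >> kin.py <<'E'
def ik(pos,q,j0,p,sg,Rt,lim=True):
    lo=np.array([-176,-82,-58.2,-173.8,-174.7,-.2]+[]);lo=np.array([-176,-82,-58.2,-173.8,-174.7,-173.6]);hi=np.array([176,121.7,71.7,95.5,-.2,173.6])
    def f(j):
        t,Q=fk(j,p,sg); return np.r_[(t-pos)*10,((Q*Rt).inv()*q).as_rotvec()*2]
    s=least_squares(f,np.clip(j0,lo+.1,hi-.1),bounds=(lo,hi)); return s.x,np.linalg.norm(s.fun)
E
python3 - <<'E'
from kin import *
p,sg,Rt,sp,res=fit(); j0=r.get_state()["joints"]
M=frame(176.5); m=np.array([.549,.2015,.0815])
for th in (0,10,20,30):
  T=frame(176.5,30-th); q=toolrot(T,-1); tx=q.as_matrix()[:,0]
  for name,off in (("pre",-.07),("grasp",0)):
    for up in ((0,.05) if off==0 else (0,)):
      pos=m+M[:,2]*(.0285+up)+tx*(.019+off)
      for st in (j0,S[0][0]):
        for b in ("",):
          x,e=ik(pos,q,np.array(st),p,sg,Rt); print(th,name,up,x.round(0),round(e,3))
q=toolrot(frame(176.5,10),-1); tx=q.as_matrix()[:,0]; rows(pose(),m+M[:,2]*.0285+tx*(.019-.07),q)
E
```

```text
0 pre 0 [ 47.   1. -58.  60. -25. -15.] 0.093
0 pre 0 [ 47.   1. -58.  60. -25. -15.] 0.093
0 grasp 0 [ 34.  10. -58.  82. -17. -27.] 0.19
0 grasp 0 [ 34.  10. -58.  82. -17. -27.] 0.19
0 grasp 0.05 [ 44.   4. -58.  64. -23. -17.] 0.126
0 grasp 0.05 [ 44.   4. -58.  64. -23. -17.] 0.126
10 pre 0 [ 50.   3. -47.  31. -32.  11.] 0.0
10 pre 0 [ 50.   3. -47.  31. -32.  11.] 0.0
10 grasp 0 [ 43.  10. -53.  49. -19.  -2.] 0.0
10 grasp 0 [ 43.  10. -53.  49. -19.  -2.] 0.0
10 grasp 0.05 [ 49.   5. -50.  35. -28.   7.] 0.0
10 grasp 0.05 [ 49.   5. -50.  35. -28.   7.] 0.0
20 pre 0 [ 46.   8. -31.  11. -45.  33.] 0.0
20 pre 0 [ 46.   8. -31.  11. -45.  33.] 0.0
20 grasp 0 [ 45.  14. -36.  13. -35.  31.] 0.0
20 grasp 0 [ 45.  14. -36.  13. -35.  31.] 0.0
20 grasp 0.05 [ 47.   9. -35.  12. -41.  31.] 0.0
20 grasp 0.05 [ 47.   9. -35.  12. -41.  31.] 0.0
30 pre 0 [ 40.  14. -18.  -0. -58.  46.] 0.0
30 pre 0 [ 40.  14. -18.  -0. -58.  46.] 0.0
30 grasp 0 [ 40.  19. -23.  -0. -48.  46.] 0.0
30 grasp 0 [ 40.  19. -23.  -0. -48.  46.] 0.0
30 grasp 0.05 [ 42.  14. -23.  -0. -53.  44.] 0.0
30 grasp 0.05 [ 42.  14. -23.  -0. -53.  44.] 0.0
n 3 row [-0.001, -0.108, -0.003, -0.082, 0.23, -0.11]
[0.525 0.208 0.154][0.525 0.205 0.155][0.526 0.203 0.156]
```

```bash
python3 -m creep '[[-0.001,-0.108,-0.003,-0.08,0.23,-0.11,100],[-0.001,-0.108,-0.003,-0.08,0.23,-0.11,100],[-0.001,-0.108,-0.003,-0.08,0.23,-0.11,100],[0,0,0,0,0,0,100],[0,0,0,0,0,0,100]]'
python3 meas.py; python3 - <<'E'
from kin import *
s=r.get_state(); L=json.load(open("s.json")); L.append((s["joints"].tolist(),s["tcp_pos"].tolist(),s["eef_rot"].tolist())); json.dump(L,open("s.json","w"))
S[:]=S[:1]+L; p,sg,Rt,sp,res=fit(); print(p.round(3),res.round(1),np.degrees(sp),s["eef_rot"])
M=frame(176.5); m=np.array([.549,.2015,.0815]);q=toolrot(frame(176.5,10),-1); g=m+M[:,2]*.0285
for up in (0,.04):
  for a in (-.5,0,.5):
    Q=R.from_rotvec(M[:,2]*a)*q; x,e=ik(g+M[:,2]*up+Q.as_matrix()[:,0]*.019,Q,s["joints"],p,sg,Rt); print(up,a,x.round(0),round(e,3))
E
```

```text
time_s: 3.6
tcp_pos: [0.5435, 0.1943, 0.165]
eef_rot: [176.3, 70.7, -8.2]
contact_force: [0.1, 0.2, 0.4]
gripper_width: 0.0877
[0.5435 0.1943 0.165 ] [ 47.9   5.3 -41.6  28.3 -35.4  15.5] [0.1 0.2 0.4]
[(0.88, [251.0, 231.0, 287.0, 273.0]), (0.87, [129.0, 216.0, 181.0, 270.0]), (0.55, [346.0, 142.0, 416.0, 169.0]), (0.15, [229.0, 13.0, 266.0, 109.0])]
n [-0.406  0.025  0.914] 176.4823342769753
980 (506.05767822265625, 230.2638397216797) (59.61502456665039, 47.176456451416016) 89.27169799804688 -0.198171
mouth [0.5504 0.197  0.0814]
end rel TCP in M (mm) [-30.5   3.7 -34.9] ((-32.16477966308594, 3.773861885070801), (10.961636543273926, 12.669851303100586), 89.12449645996094)
[ 0.     0.197  0.603  0.463 -0.     0.    -0.192  0.378 -0.     0.   ] [ 0.   0.  -0.  -0.   0.   0.1  0.  -0.  -0.1  0.   0.   0. ] 0.10980814451585748 [175.91479362  70.72621044  -8.57222029]
0 -0.5 [ 42.  11. -37.   4. -27.  15.] 0.0
0 0 [ 45.  14. -35.  13. -35.  31.] 0.0
0 0.5 [ 49.  16. -38.  25. -39.  44.] 0.0
0.04 -0.5 [ 43.   7. -37.   5. -31.  13.] 0.0
0.04 0 [ 47.  10. -35.  12. -40.  31.] 0.0
0.04 0.5 [ 51.  12. -37.  22. -44.  45.] 0.0
```

View pics/w1.png

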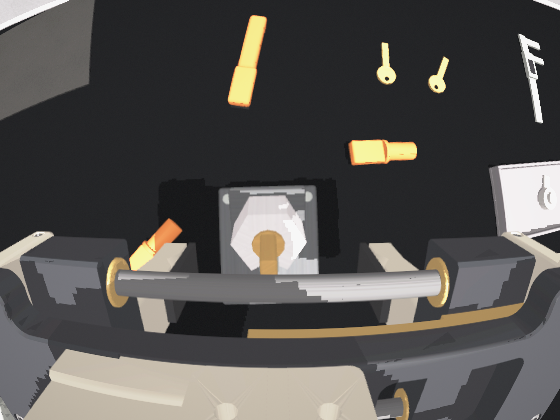

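```bash
cat > plan.py <<'E'
from kin import *
S_=fit(); p,sg,Rt=S_[:3]
M=frame(176.5); m=M@np.array([.504,.2312,-.1973]); q=toolrot(frame(176.5,10),-1); tx=q.as_matrix()[:,0]; g=m+M[:,2]*.0285
E
python3 - <<'E'
from plan import *
print(m,M.round(3).tolist()); B=RT.from_components(g+tx*(.019-.05),q); rows(pose(),B.translation,q,4); rows(B,g+tx*.019,q,3)
E
```

```text
[0.54824311 0.19810006 0.08113319] [[0.864, 0.061, -0.499], [-0.053, 0.998, 0.031], [0.5, 0.0, 0.866]]
n 4 row [-0.004, -0.04, -0.007, 0.568, -0.148, 0.535]
[0.54  0.194 0.157][0.536 0.196 0.15 ][0.533 0.198 0.143][0.529 0.199 0.136]
n 3 row [0.0, 0.0, 0.0, 1.667, -0.0, -0.0]
[0.532 0.199 0.12 ][0.534 0.199 0.104][0.537 0.199 0.087]
```

```bash
python3 -m creep '[[-0.004,-0.04,-0.007,0.57,-0.15,0.53,100],[-0.004,-0.04,-0.007,0.57,-0.15,0.53,100],[-0.004,-0.04,-0.007,0.57,-0.15,0.53,100],[-0.004,-0.04,-0.007,0.57,-0.15,0.53,100],[0,0,0,0,0,0,60],[0,0,0,0,0,0,60]]'
python3 - <<'E'
from plan import *
rows(pose(),g+tx*.019,q,4)
for n in ("top","side"):
    im,d=r.capture(n); cv2.imwrite(f"pics/{n}1.png",im)
a=cv2.imread("pics/top1.png");b=cv2.imread("pics/side1.png")
cv2.imwrite("pics/pre.png",np.hstack([cv2.resize(a[180:260,140:220],(400,400)),cv2.resize(b[100:200,190:290],(400,400))]))
E
```

```text
time_s: 4.3
tcp_pos: [0.5292, 0.1987, 0.1362]
eef_rot: [179.7, 80.0, -3.8]
contact_force: [-0.1, -0.6, -0.1]
gripper_width: 0.0767
n 4 row [-0.0, -0.0, -0.0, 1.243, -0.015, 0.015]
[0.531 0.199 0.124][0.533 0.199 0.112][0.535 0.199 0.099][0.537 0.199 0.087]
```

View pics/pre.png

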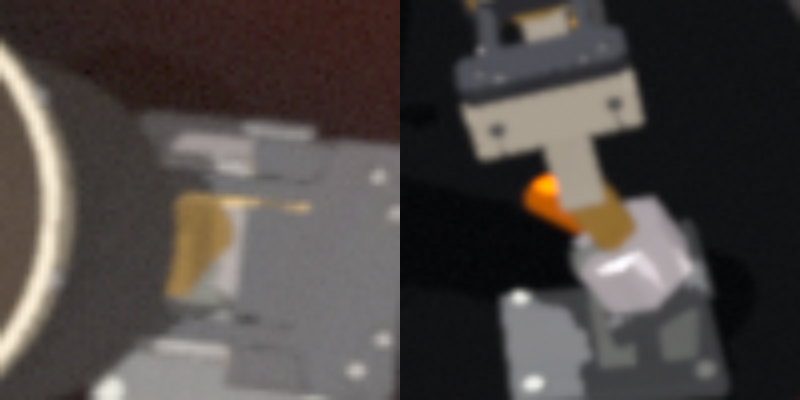

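The fingers straddle the tab: the nearer finger is in front of it at crop (580,180), with the jaws level. Next I'll descend and close lightly first.

```bash
python3 -m creep '[[0,0,0,1.24,-0.015,0.015,60],[0,0,0,1.24,-0.015,0.015,60],[0,0,0,1.24,-0.015,0.015,60],[0,0,0,1.24,-0.015,0.015,60],[0,0,0,0,0,0,60]]' && python3 -m creep '[[0,0,0,0,0,0,5],[0,0,0,0,0,0,5],[0,0,0,0,0,0,5],[0,0,0,0,0,0,5],[0,0,0,0,0,0,5],[0,0,0,0,0,0,5]]' 5; python3 -c "
from plan import *
s=r.get_state();A=pose();print(s['joints'].round(1),(A.rotation.inv().apply(s['contact_force'])).round(2),A.rotation.inv().apply(s['moment']).round(3),s['gripper_width'],(M.T@(A.translation-g-tx*.019)*1000).round(1))"
```

```text
time_s: 4.9
tcp_pos: [0.5363, 0.1988, 0.086]
eef_rot: [179.5, 80.1, -3.9]
contact_force: [-0.2, -0.1, -0.2]
gripper_width: 0.0523
time_s: 5.5
tcp_pos: [0.5373, 0.2001, 0.0875]
eef_rot: [-179.5, 80.0, -3.0]
contact_force: [-1.5, 0.7, 1.5]
gripper_width: 0.012
[ 44.6  13.8 -35.4  13.  -34.7  31.6] [-1.74 -0.57  1.21] [-0.055 -1.129 -0.244] 0.011994888544872682 [0.2 1.3 0.4]
```

```bash
python3 -m creep '[[0,0,0,0,0,0,0],[0,0,0,0,0,0,0],[0,0,0,0,0,0,0]]' 58; cat > st.py <<'E'
from plan import *
s=r.get_state();A=pose();F=A.rotation.inv().apply(s['contact_force'])
a=q.inv().apply(M[:,2]); G=A.apply([-.019,0,0])
# twist about plug axis relative to nominal
rel=(A.rotation*q.inv()).as_rotvec()
print("t",round(s["time_s"],2),"F along bore",round(s["contact_force"]@M[:,2],1),"F xy",(s["contact_force"]@M[:,:2]).round(1),"mom M",(s["moment"]@M).round(2),"w",s["gripper_width"].round(4))
print("grasp rel nominal in M mm",(M.T@(G-g)*1000).round(1),"rot in M",(M.T@rel).round(3),"j",s["joints"].round(0))
E
python3 st.py; python3 - <<'E'
from plan import *
a=q.inv().apply(M[:,2]); c=np.array([-1.9,0,0])
for f in (.13,-.13):
    Q=R.from_rotvec(f*a); print(f,(f*a).round(4),"shift cm",(c-Q.apply(c)).round(4),"shift per mm pull",(a*.1).round(4))
E
```

```text
time_s: 5.8
tcp_pos: [0.5371, 0.2001, 0.0873]
eef_rot: [-179.6, 80.1, -3.1]
contact_force: [-5.2, 1.2, 3.0]
gripper_width: 0.0116
0.13 [-0.1222  0.      0.0445] shift cm [-0.0019  0.0842 -0.0052] shift per mm pull [-0.094   0.      0.0342]
-0.13 [ 0.1222 -0.     -0.0445] shift cm [-0.0019 -0.0842 -0.0052] shift per mm pull [-0.094   0.      0.0342]Traceback (most recent call last):
  File "st.py", line 6, in <module>
    print("t",round(s["time_s"],2),"F along bore",round(s["contact_force"]@M[:,2],1),"F xy",(s["contact_force"]@M[:,:2]).round(1),"mom M",(s["moment"]@M).round(2),"w",s["gripper_width"].round(4))
                                                                                                                                                                       ^^^^^^^^^^^^^^^^^^^^^^^^
AttributeError: 'float' object has no attribute 'round'
```

```bash
sed -i 's/s\["gripper_width"\].round(4)/round(s["gripper_width"],4)/' st.py; python3 st.py; python3 -m creep '[[-0.122,0,0.0445,-0.002,0.084,-0.005,0],[-0.122,0,0.0445,-0.015,0.084,0,0],[-0.122,0,0.0445,-0.029,0.084,0.005,0],[0,0,0,0,0,0,0]]'; python3 st.py
```

```text
t 5.8 F along bore 5.2 F xy [-3.1  0.9] mom M [ 0.94  2.25 -0.38] w 0.0116
grasp rel nominal in M mm [-0.1  1.3  0.3] rot in M [ 0.001  0.001 -0.   ] j [ 45.  14. -35.  13. -35.  32.]
time_s: 6.2
tcp_pos: [0.5372, 0.197, 0.0876]
eef_rot: [125.3, 76.4, -37.6]
contact_force: [5.4, -4.0, -0.4]
gripper_width: 0.0119
t 6.2 F along bore -3.1 F xy [ 4.7 -3.7] mom M [-0.81 -1.19  0.54] w 0.0119
grasp rel nominal in M mm [-0.2  0.7  0.4] rot in M [-0.     0.002  0.394] j [ 48.  15. -37.  22. -39.  42.]
```

```bash
python3 -m creep '[[0.122,0,-0.0445,-0.01,-0.084,-0.002,0],[0.122,0,-0.0445,-0.029,-0.084,0.005,0],[0.122,0,-0.0445,-0.029,-0.084,0.005,0],[0,0,0,0,0,0,0]]'; python3 st.py;  python3 -m creep '[[0.122,0,-0.0445,-0.029,-0.084,0.005,0],[0.122,0,-0.0445,-0.029,-0.084,0.005,0],[0.122,0,-0.0445,-0.029,-0.084,0.005,0],[0,0,0,0,0,0,0]]'; python3 st.py
```

```text
time_s: 6.6
tcp_pos: [0.5369, 0.2001, 0.0879]
eef_rot: [-178.1, 80.1, -1.9]
contact_force: [0.3, 6.6, -9.3]
gripper_width: 0.0114
t 6.6 F along bore -8.0 F xy [-4.7  6.6] mom M [ 2.31  1.31 -0.9 ] w 0.0114
grasp rel nominal in M mm [0.  1.2 0.9] rot in M [ 0.002  0.001 -0.008] j [ 45.  14. -35.  13. -35.  31.]
time_s: 7.0
tcp_pos: [0.5371, 0.2031, 0.0891]
eef_rot: [-125.0, 76.3, 30.9]
contact_force: [2.4, 8.2, -11.4]
gripper_width: 0.0117
t 7.0 F along bore -10.8 F xy [-4.   8.4] mom M [ 2.44  0.99 -0.75] w 0.0117
grasp rel nominal in M mm [0.1 1.8 1.9] rot in M [ 0.003  0.001 -0.395] j [ 42.  12. -36.   5. -29.  20.]
```

```bash
python3 - <<'E'
from h import *
x=[]
for n in ("top","side"):
    im,d=r.capture(n); x.append(im)
a,b=x
cv2.imwrite("pics/tw.png",np.hstack([cv2.resize(a[190:250,150:210],(400,400)),cv2.resize(b[120:190,205:275],(400,400))]))
E
```

```text
(no output)
```

View pics/tw.png

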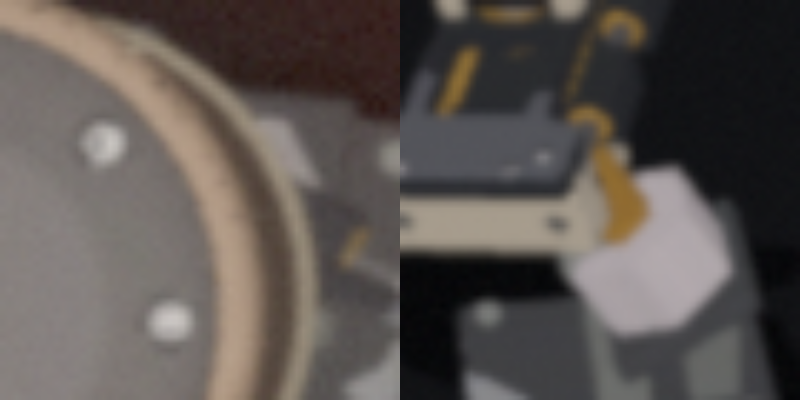

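```bash
python3 -m creep '[[-0.122,0,0.0445,-0.002,0.084,-0.005,0],[-0.122,0,0.0445,-0.03,0.084,0.006,0],[-0.122,0,0.0445,-0.03,0.084,0.006,0],[-0.122,0,0.0445,-0.03,0.084,0.006,0],[-0.122,0,0.0445,-0.03,0.084,0.006,0],[-0.122,0,0.0445,-0.002,0.084,-0.005,0]]'; python3 st.py;  python3 -m creep '[[0.122,0,-0.0445,-0.002,-0.084,-0.005,0],[0.122,0,-0.0445,-0.03,-0.084,0.006,0],[0.122,0,-0.0445,-0.03,-0.084,0.006,0],[0.122,0,-0.0445,-0.03,-0.084,0.006,0],[0.122,0,-0.0445,-0.03,-0.084,0.006,0],[0.122,0,-0.0445,-0.002,-0.084,-0.005,0]]'; python3 st.py
```

```text
time_s: 7.7
tcp_pos: [0.5361, 0.1971, 0.0901]
eef_rot: [125.2, 76.4, -37.6]
contact_force: [4.4, -2.8, -4.7]
gripper_width: 0.0115
t 7.7 F along bore -6.3 F xy [ 1.6 -2.5] mom M [-0.08 -0.39 -0.17] w 0.0115
grasp rel nominal in M mm [0.  0.8 3.1] rot in M [0.    0.002 0.395] j [ 48.  15. -37.  22. -39.  42.]
time_s: 8.3
tcp_pos: [0.536, 0.2032, 0.0911]
eef_rot: [-125.2, 76.3, 30.8]
contact_force: [2.0, 6.4, -9.2]
gripper_width: 0.0118
t 8.3 F along bore -8.7 F xy [-3.2  6.5] mom M [ 1.85  0.93 -0.12] w 0.0118
grasp rel nominal in M mm [0.2 1.8 4.3] rot in M [ 0.002  0.001 -0.394] j [ 42.  12. -36.   5. -29.  19.]
```

```bash

python3 -m creep '[[-0.122,0,0.0445,-0.002,0.084,-0.005,0],[-0.122,0,0.0445,-0.03,0.084,0.006,0],[-0.122,0,0.0445,-0.03,0.084,0.006,0],[-0.122,0,0.0445,-0.03,0.084,0.006,0],[-0.122,0,0.0445,-0.03,0.084,0.006,0],[-0.122,0,0.0445,-0.002,0.084,-0.005,0]]' | grep cont
python3 -m creep '[[0.122,0,-0.0445,-0.002,-0.084,-0.005,0],[0.122,0,-0.0445,-0.03,-0.084,0.006,0],[0.122,0,-0.0445,-0.03,-0.084,0.006,0],[0.122,0,-0.0445,-0.03,-0.084,0.006,0],[0.122,0,-0.0445,-0.03,-0.084,0.006,0],[0.122,0,-0.0445,-0.002,-0.084,-0.005,0]]'| grep cont
python3 -m creep '[[-0.122,0,0.0445,-0.002,0.084,-0.005,0],[-0.122,0,0.0445,-0.03,0.084,0.006,0],[-0.122,0,0.0445,-0.03,0.084,0.006,0],[-0.122,0,0.0445,-0.03,0.084,0.006,0],[-0.122,0,0.0445,-0.03,0.084,0.006,0],[-0.122,0,0.0445,-0.002,0.084,-0.005,0]]' | grep cont
python3 -m creep '[[0.122,0,-0.0445,-0.002,-0.084,-0.005,0],[0.122,0,-0.0445,-0.03,-0.084,0.006,0],[0.122,0,-0.0445,-0.03,-0.084,0.006,0],[0.122,0,-0.0445,-0.03,-0.084,0.006,0],[0.122,0,-0.0445,-0.03,-0.084,0.006,0],[0.122,0,-0.0445,-0.002,-0.084,-0.005,0]]'; python3 st.py
python3 - <<'E'
from h import *
x=[]
for n in ("top","side"):
    im,d=r.capture(n); x.append(im)
a,b=x
cv2.imwrite("pics/tw2.png",np.hstack([cv2.resize(b[120:190,205:275],(400,400)),cv2.resize(np.load("side.npz")["im"][120:190,205:275],(400,400))]))
E
```

```text
contact_force: [3.3, -2.5, -3.4]
contact_force: [2.8, 6.8, -7.9]
contact_force: [3.2, -2.9, -3.5]
time_s: 10.7
tcp_pos: [0.5336, 0.2034, 0.0955]
eef_rot: [-125.2, 76.3, 30.8]
contact_force: [1.0, 5.9, -5.8]
gripper_width: 0.0118
t 10.7 F along bore -5.3 F xy [-2.4  6. ] mom M [ 1.72  0.96 -0.14] w 0.0118
grasp rel nominal in M mm [0.2 1.8 9.3] rot in M [ 0.002  0.001 -0.394] j [ 42.  11. -36.   5. -30.  19.]
```

View pics/tw2.png

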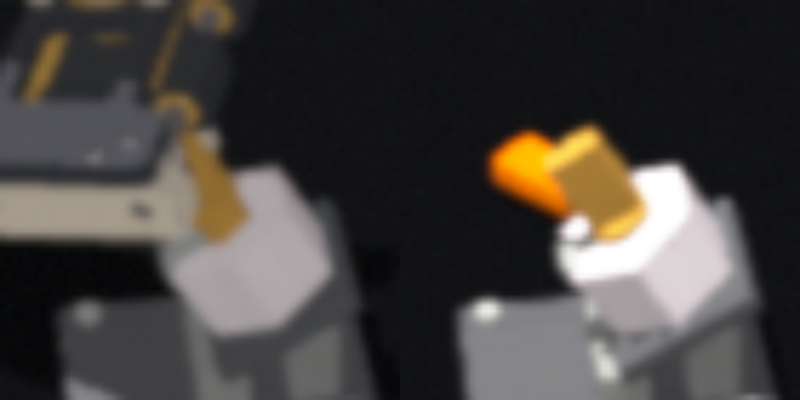

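```bash

for i in 1 2 3; do
python3 -m creep '[[-0.122,0,0.0445,-0.002,0.084,-0.005,0],[-0.122,0,0.0445,-0.03,0.084,0.006,0],[-0.122,0,0.0445,-0.03,0.084,0.006,0],[-0.122,0,0.0445,-0.03,0.084,0.006,0],[-0.122,0,0.0445,-0.03,0.084,0.006,0],[-0.122,0,0.0445,-0.002,0.084,-0.005,0]]' | grep cont
python3 -m creep '[[0.122,0,-0.0445,-0.002,-0.084,-0.005,0],[0.122,0,-0.0445,-0.03,-0.084,0.006,0],[0.122,0,-0.0445,-0.03,-0.084,0.006,0],[0.122,0,-0.0445,-0.03,-0.084,0.006,0],[0.122,0,-0.0445,-0.03,-0.084,0.006,0],[0.122,0,-0.0445,-0.002,-0.084,-0.005,0]]'| grep cont
done
python3 st.py
python3 - <<'E'
from h import *
im,d=r.capture("side")
cv2.imwrite("pics/tw3.png",cv2.resize(im[110:190,200:280],(560,560),interpolation=cv2.INTER_CUBIC))
E
```

```text
contact_force: [4.0, -3.2, -3.9]
contact_force: [1.1, 6.9, -6.7]
contact_force: [4.3, -3.0, -3.9]
contact_force: [1.8, 5.3, -5.9]
contact_force: [5.2, -2.1, -2.4]
contact_force: [2.2, 5.9, -6.0]
t 14.4 F along bore -6.1 F xy [-1.4  6.1] mom M [ 1.57  0.63 -0.16] w 0.0119
grasp rel nominal in M mm [ 0.2  1.8 16.5] rot in M [ 0.002  0.001 -0.393] j [ 43.  10. -36.   6. -30.  19.]
```

View pics/tw3.png

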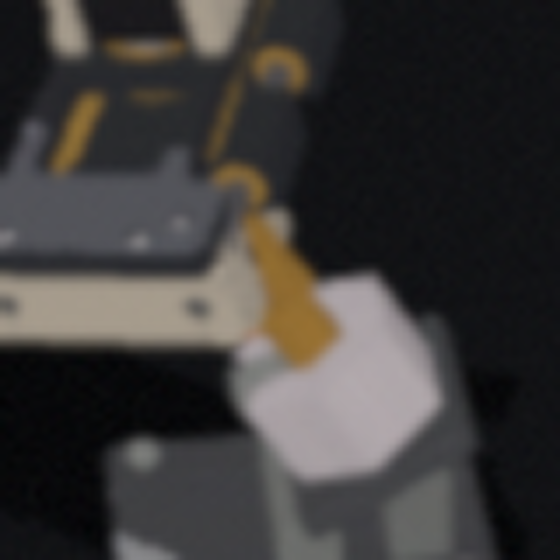

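The plug is drawing out: the barrel now shows below the collar bump at crop (320,300), and the cradle hasn't moved. I'll keep going.

```bash

for i in 1 2 3 4; do
python3 -m creep '[[-0.122,0,0.0445,-0.002,0.084,-0.005,0],[-0.122,0,0.0445,-0.03,0.084,0.006,0],[-0.122,0,0.0445,-0.03,0.084,0.006,0],[-0.122,0,0.0445,-0.03,0.084,0.006,0],[-0.122,0,0.0445,-0.03,0.084,0.006,0],[-0.122,0,0.0445,-0.002,0.084,-0.005,0]]' | grep cont
python3 -m creep '[[0.122,0,-0.0445,-0.002,-0.084,-0.005,0],[0.122,0,-0.0445,-0.03,-0.084,0.006,0],[0.122,0,-0.0445,-0.03,-0.084,0.006,0],[0.122,0,-0.0445,-0.03,-0.084,0.006,0],[0.122,0,-0.0445,-0.03,-0.084,0.006,0],[0.122,0,-0.0445,-0.002,-0.084,-0.005,0]]'| grep cont
done
python3 st.py
```

```text
contact_force: [3.2, -2.4, -3.1]
contact_force: [2.5, 4.8, -7.1]
contact_force: [4.2, -2.9, -2.6]
contact_force: [2.5, 6.5, -6.4]
contact_force: [2.7, -2.3, -2.2]
contact_force: [0.7, 4.5, -3.5]
contact_force: [1.8, -2.2, 0.6]
contact_force: [0.2, 4.4, -0.9]
t 19.25 F along bore -0.8 F xy [-0.6  4.4] mom M [ 0.82  0.78 -0.12] w 0.012
grasp rel nominal in M mm [ 0.1  1.6 26.7] rot in M [ 0.002  0.001 -0.392] j [ 43.   9. -36.   6. -32.  18.]
```

```bash

python3 -m creep '[[-0.122,0,0.0445,-0.05,0.084,0.012,0],[-0.122,0,0.0445,-0.096,0.084,0.029,0],[-0.122,0,0.0445,-0.096,0.084,0.029,0],[0,0,0,-0.188,0,0.068,0],[0,0,0,-0.188,0,0.068,0]]'; python3 st.py
python3 -m creep '[[0,0,0,-0.282,0,0.102,0],[0,0,0,-0.282,0,0.102,0],[0,0,0,-0.376,0,0.136,0],[0,0,0,-0.47,0,0.17,0],[0,0,0,-0.47,0,0.17,0],[0,0,0,-0.47,0,0.17,0],[0,0,0,0,0,0,0]]'; python3 st.py
python3 - <<'E'
from h import *
x=[]
for n in ("side","top"):
    im,d=r.capture(n); x.append(im)
    for o in r.masks_of("tray",n)[:1]:
        P=pts(n,d,o["pixels"]); print(n,"tray",cv2.minAreaRect((P[P[:,2]<.03][:,:2]*1000).astype(np.float32)),np.percentile(P[:,2],[5,50,95]).round(4))
    for o in r.masks_of("cam_center",n)[:1]:
        P=pts(n,d,o["pixels"]); print(n,"cam",o["score"],np.round(o["rect"]).tolist(),np.median(P,0).round(4),P.min(0).round(3),P.max(0).round(3))
a,b=x; cv2.imwrite("pics/out.png",np.hstack([cv2.resize(a[60:210,180:380],(533,400)),cv2.resize(b[195:275,325:425],(267*1,214*1)) if 0 else cv2.resize(b[195:295,325:392],(267,400))]))
E
```

```text
time_s: 19.75
tcp_pos: [0.5202, 0.201, 0.1153]
eef_rot: [-179.6, 80.1, -3.1]
contact_force: [1.1, -0.8, -0.9]
gripper_width: 0.0121
t 19.75 F along bore -1.4 F xy [ 0.6 -0.8] mom M [-0.02  0.28  0.02] w 0.0121
grasp rel nominal in M mm [-0.8  1.1 33. ] rot in M [ 0.001  0.001 -0.001] j [ 46.  10. -35.  12. -39.  31.]
time_s: 20.45
tcp_pos: [0.5079, 0.2019, 0.1379]
eef_rot: [-179.3, 80.0, -2.8]
contact_force: [-0.3, 0.3, -0.9]
gripper_width: 0.0118
t 20.45 F along bore -0.6 F xy [-0.7  0.3] mom M [ 0.01  0.68 -0.02] w 0.0118
grasp rel nominal in M mm [-0.2  1.3 58.7] rot in M [ 0.002  0.    -0.001] j [ 48.   8. -35.  12. -42.  31.]
side tray ((569.3580932617188, -158.31289672851562), (102.7881088256836, 185.10874938964844), 2.3162896633148193) [0.0029 0.0055 0.0208]
side cam 0.76 [281.0, 309.0, 309.0, 328.0] [ 0.5668 -0.1879  0.0161] [ 0.55  -0.198  0.004] [ 0.597 -0.168  0.025]
top tray ((564.7122192382812, -167.97592163085938), (97.51838684082031, 172.4172821044922), 2.294811725616455) [0.0015 0.0049 0.0206]
top cam 0.58 [373.0, 220.0, 389.0, 242.0] [ 0.5645 -0.182   0.016 ] [ 0.549 -0.196  0.002] [ 0.594 -0.166  0.028]
```

View pics/out.png

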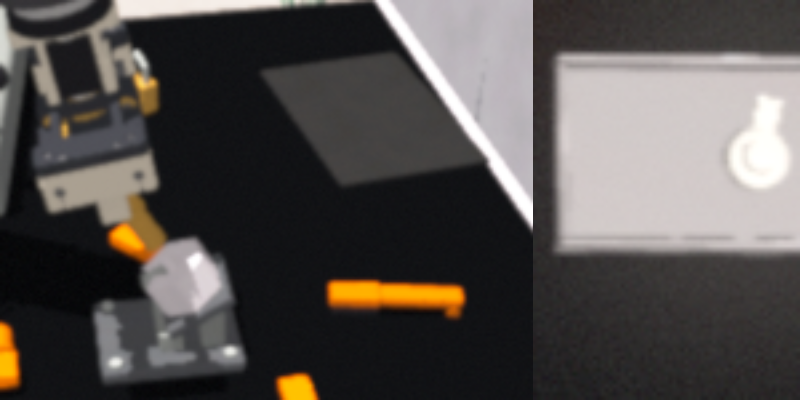

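```bash
cat > place.py <<'E'
from plan import *
def target(phi,xy,z):
    a=np.radians(phi); U=np.c_[[np.cos(a),np.sin(a),0],[-np.sin(a),np.cos(a),0],[0,0,1]]
    Q=R.from_matrix(U@M.T)*q; return np.r_[xy,z]+Q.as_matrix()[:,0]*.019,Q
E
python3 - <<'E'
from place import *
j=r.get_state()["joints"]; A=pose()
for phi in (-60,-40,-20,0,20,40):
    for z in (.0665,.15):
        t,Q=target(phi,[.5655,-.128],z); x,e=ik(t,Q,j,p,sg,Rt); print(phi,z,x.round(0),round(e,3),np.degrees((A.rotation.inv()*Q).magnitude()).round(0))
E
```

```text
-60 0.0665 [ -5.  30.  -6. -18. -67.  43.] 0.0 63.0
-60 0.15 [ -5.  25.  -2. -17. -76.  41.] 0.0 63.0
-40 0.0665 [ -2.  32.  -4. -13. -70.  58.] 0.0 47.0
-40 0.15 [ -2.  27.  -0. -12. -79.  56.] 0.0 47.0
-20 0.0665 [  2.  32.  -5.  -8. -71.  72.] 0.0 34.0
-20 0.15 [  2.  28.  -1.  -7. -80.  71.] 0.0 34.0
0 0.0665 [  5.  32.  -8.  -2. -70.  86.] 0.0 30.0
0 0.15 [  5.  28.  -3.  -2. -79.  85.] 0.0 30.0
20 0.0665 [  9.  31. -12.   4. -66.  99.] 0.0 38.0
20 0.15 [  9.  26.  -8.   4. -75.  99.] 0.0 38.0
40 0.0665 [ 12.  29. -18.  11. -61. 111.] 0.0 52.0
40 0.15 [ 12.  24. -14.  10. -70. 113.] 0.0 52.0
```

```bash
python3 - <<'E'
from place import *
A=pose(); B=A.translation+[0,0,.05]; rows(A,B,A.rotation,4)
t,Q=target(-10,[.5655,-.128],.13); rows(RT.from_components(B,A.rotation),t,Q,14)
E
```

```text
n 4 row [0.0, 0.0, 0.0, -1.231, -0.001, -0.215]
[0.508 0.201 0.149][0.508 0.201 0.162][0.508 0.201 0.174][0.508 0.201 0.187]
n 14 row [0.008, -0.037, -0.001, 0.481, 2.295, -0.672]
[0.514 0.178 0.183][0.52  0.155 0.179][0.525 0.131 0.175][0.53  0.108 0.17 ][0.535 0.084 0.166][0.539 0.061 0.161][0.543 0.037 0.155][0.546 0.014 0.15 ][ 0.55  -0.01   0.144][ 0.552 -0.033  0.138][ 0.555 -0.057  0.132][ 0.557 -0.08   0.125][ 0.558 -0.103  0.119][ 0.559 -0.127  0.112]
```

```bash
python3 -m creep '[[0,0,0,-1.23,0,-0.215,0],[0,0,0,-1.23,0,-0.215,0],[0,0,0,-1.23,0,-0.215,0],[0,0,0,-1.23,0,-0.215,0]]' >/dev/null
python3 -m creep '[[0.008,-0.037,-0.001,0.48,2.3,-0.67,0],[0.008,-0.037,-0.001,0.48,2.3,-0.67,0],[0.008,-0.037,-0.001,0.48,2.3,-0.67,0],[0.008,-0.037,-0.001,0.48,2.3,-0.67,0],[0.008,-0.037,-0.001,0.48,2.3,-0.67,0],[0.008,-0.037,-0.001,0.48,2.3,-0.67,0],[0.008,-0.037,-0.001,0.48,2.3,-0.67,0]]'
python3 -m creep '[[0.008,-0.037,-0.001,0.48,2.3,-0.67,0],[0.008,-0.037,-0.001,0.48,2.3,-0.67,0],[0.008,-0.037,-0.001,0.48,2.3,-0.67,0],[0.008,-0.037,-0.001,0.48,2.3,-0.67,0],[0.008,-0.037,-0.001,0.48,2.3,-0.67,0],[0.008,-0.037,-0.001,0.48,2.3,-0.67,0],[0.008,-0.037,-0.001,0.48,2.3,-0.67,0],[0,0,0,0,0,0,0]]'
python3 - <<'E'
from place import *
t,Q=target(-10,[.5655,-.128],.13); rows(pose(),t,Q,1)
x=[]
for n in ("side","top"):
    im,d=r.capture(n); x.append(im); hsv=cv2.cvtColor(im,cv2.COLOR_BGR2HSV).astype(int)
    P=pts(n,d,d>0); H=hsv[d>0]
    b=(H[:,1]>90)&(H[:,0]>10)&(H[:,0]<32)&(np.hypot(P[:,0]-.5655,P[:,1]+.128)<.05)&(P[:,2]<.15)&(P[:,2]>.05); L=P[b]
    print(n,len(L),L.min(0).round(3) if len(L) else "",L.max(0).round(3) if len(L) else "")
    for zz in np.arange(.06,.15,.01):
        k=L[np.abs(L[:,2]-zz)<.005]
        if len(k)>3: print("  ",round(zz,3),len(k),np.median(k[:,:2],0).round(4),k[:,:2].min(0).round(4),k[:,:2].max(0).round(4))
a,b=x; cv2.imwrite("pics/pl.png",np.hstack([cv2.resize(a[170:370,240:390],(400,533)),cv2.resize(b[170:290,310:400],(400,533))]))
E
```

```text
time_s: 21.85
tcp_pos: [0.5432, 0.0363, 0.155]
eef_rot: [-6.9, 84.9, 166.4]
contact_force: [1.6, 0.2, -0.3]
gripper_width: 0.0116
time_s: 22.65
tcp_pos: [0.5589, -0.1298, 0.1093]
eef_rot: [-0.7, 69.9, 169.3]
contact_force: [-0.4, 0.7, -1.9]
gripper_width: 0.0114
n 1 row [0.0, 0.001, 0.004, -0.257, -0.294, 0.126]
[ 0.559 -0.127  0.112]
side 123 [ 0.555 -0.143  0.067] [ 0.574 -0.118  0.141]
   0.07 33 [ 0.565  -0.1401] [ 0.5581 -0.1424] [ 0.5741 -0.131 ]
   0.08 43 [ 0.5645 -0.1407] [ 0.558  -0.1428] [ 0.5741 -0.1304]
   0.09 13 [ 0.5631 -0.1408] [ 0.559 -0.143] [ 0.5695 -0.1357]
   0.12 4 [ 0.5558 -0.1242] [ 0.5555 -0.1251] [ 0.5565 -0.1209]
   0.13 8 [ 0.5559 -0.1339] [ 0.5549 -0.1349] [ 0.5603 -0.1183]
   0.14 22 [ 0.5575 -0.1322] [ 0.5545 -0.1364] [ 0.5616 -0.126 ]
top 87 [ 0.553 -0.135  0.075] [ 0.569 -0.121  0.142]
   0.08 4 [ 0.5582 -0.128 ] [ 0.5577 -0.131 ] [ 0.5589 -0.1261]
   0.11 5 [ 0.5552 -0.1278] [ 0.5545 -0.1302] [ 0.5553 -0.1242]
   0.12 8 [ 0.5547 -0.1273] [ 0.5526 -0.1322] [ 0.5555 -0.1207]
   0.13 15 [ 0.555  -0.1238] [ 0.5535 -0.1318] [ 0.5587 -0.1208]
   0.14 51 [ 0.5597 -0.1297] [ 0.5533 -0.135 ] [ 0.5686 -0.1215]
```

View pics/pl.png

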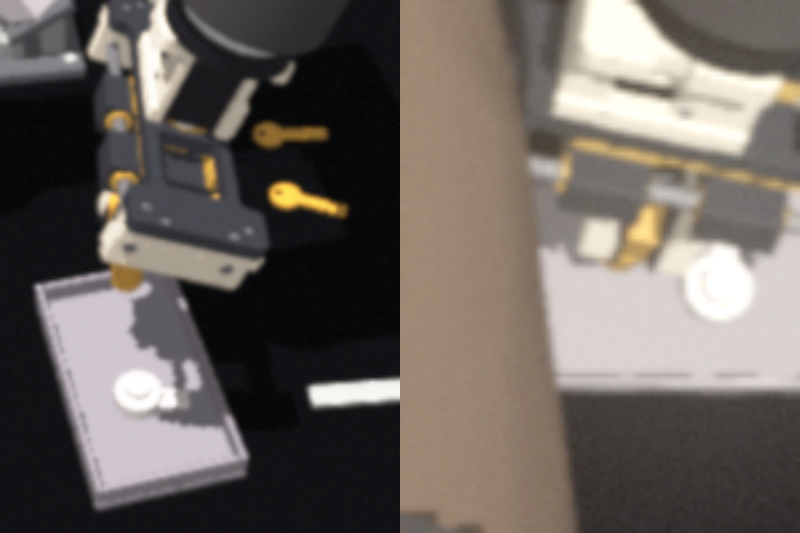

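```bash
python3 - <<'E'
from place import *
A=pose(); print((A.rotation.inv().apply([0,0,-1])).round(4), A.apply([-.019,0,0]).round(4))
E
```

```text
[ 0.9405  0.0049 -0.3399] [ 0.5656 -0.1289  0.1286]
```

```bash
python3 -m creep '[[0,0,0,0.9,0.004,-0.323,0],[0,0,0,0.9,0.004,-0.323,0],[0,0,0,0.9,0.004,-0.323,0],[0,0,0,0.9,0.004,-0.323,0],[0,0,0,0.9,0.004,-0.323,0],[0,0,0,0.87,0.004,-0.323,0],[0,0,0,0,0,0,0],[0,0,0,0,0,0,0]]'
cat > z.py <<'E'
from place import *
s=r.get_state(); A=pose(); print("grasp",A.apply([-.019,0,0]).round(4),"F",s["contact_force"].round(1),"mom",s["moment"].round(2))
E
python3 z.py; for i in 1 2 3; do python3 -m creep '[[0,0,0,0.094,0,-0.034,0],[0,0,0,0,0,0,0]]'>/dev/null; python3 z.py; done
```

```text
time_s: 23.55
tcp_pos: [0.5594, -0.1272, 0.0546]
eef_rot: [-0.8, 70.2, 169.4]
contact_force: [0.9, -0.7, -0.9]
gripper_width: 0.0117
grasp [ 0.5657 -0.1284  0.0725] F [ 0.9 -0.7 -0.9] mom [-0.29 -1.28  0.04]
grasp [ 0.566  -0.1284  0.072 ] F [ 0.6 -0.1 -1.5] mom [-0.25 -1.31 -0.02]
grasp [ 0.5658 -0.1283  0.0708] F [-1.1  0.2 -0.9] mom [-0.22 -1.33  0.03]
grasp [ 0.5657 -0.1283  0.0696] F [-1.4  0.7 -0.8] mom [-0.28 -1.26  0.03]
```

```bash
for i in 1 2 3 4; do python3 -m creep '[[0,0,0,0.094,0,-0.034,0],[0,0,0,0,0,0,0]]'>/dev/null; python3 z.py; done
```

```text
grasp [ 0.5657 -0.1283  0.0685] F [ 0.9 -0.5 -2.1] mom [-0.26 -1.31  0.01]
grasp [ 0.5656 -0.1283  0.0675] F [ 0.1  0.3 -2.4] mom [-0.3  -1.29 -0.02]
grasp [ 0.5658 -0.1283  0.0673] F [-0.9  0.3  4.2] mom [ 0.09 -0.3  -0.05]
grasp [ 0.5658 -0.1284  0.0672] F [-2.   1.1 10.3] mom [ 0.6   0.9  -0.19]
```

```bash
python3 -m creep '[[0,0,0,-0.047,0,0.017,0],[0,0,0,0,0,0,14],[0,0,0,0,0,0,18],[0,0,0,0,0,0,25],[0,0,0,0,0,0,40],[0,0,0,0,0,0,40],[0,0,0,0,0,0,40]]' 5; python3 z.py
python3 -m creep '[[0,0,0,-1,0,0,40],[0,0,0,-2,0,0,40],[0,0,0,-3,0,0,45],[0,0,0,-3,0,0,60],[0,0,0,-3,0,0,60],[0,0,0,-3,0,0,60],[0,0,0,0,0,0,60],[0,0,0,0,0,0,60]]'
python3 - <<'E'
from h import *
x=[]
for n in ("side","top"):
    im,d=r.capture(n); x.append(im); hsv=cv2.cvtColor(im,cv2.COLOR_BGR2HSV).astype(int)
    P=pts(n,d,d>0); H=hsv[d>0]
    b=(H[:,1]>90)&(H[:,0]>10)&(H[:,0]<32)&(np.hypot(P[:,0]-.5655,P[:,1]+.128)<.05)&(P[:,2]<.1); L=P[b]
    print(n,len(L),L.min(0).round(3),L.max(0).round(3))
    for q in ("cam_center","cradle","blank_a","caliper","brush"):
        for o in r.masks_of(q,n): print(" ",q,round(o["score"],2),np.median(pts(n,d,o["pixels"]),0).round(3))
a,b=x; cv2.imwrite("pics/end.png",np.hstack([cv2.resize(a[230:380,240:352],(400,533)),cv2.resize(b[170:290,310:400],(400,533))]))
E
```

```text
time_s: 25.65
tcp_pos: [0.5594, -0.1271, 0.0481]
eef_rot: [-0.9, 70.2, 169.3]
contact_force: [0.9, 0.5, -0.2]
gripper_width: 0.0344
grasp [ 0.5657 -0.1283  0.066 ] F [ 0.9  0.5 -0.2] mom [-0.23 -1.15 -0.01]
time_s: 26.45
tcp_pos: [0.6099, -0.1366, 0.1904]
eef_rot: [-1.0, 70.3, 169.2]
contact_force: [-1.2, -0.0, -0.4]
gripper_width: 0.0524
side 414 [ 0.555 -0.143  0.006] [ 0.581 -0.086  0.082]
  cam_center 0.65 [ 0.567 -0.188  0.016]
  cam_center 0.21 [0.556 0.182 0.077]
  cradle 0.71 [0.556 0.182 0.076]
  blank_a 0.44 [ 0.725 -0.03   0.005]
  caliper 0.7 [ 0.563 -0.178  0.005]
  caliper 0.68 [ 0.773 -0.217  0.006]
  brush 0.5 [0.707 0.207 0.017]
top 41 [ 0.555 -0.138  0.045] [ 0.577 -0.127  0.082]
  cam_center 0.35 [ 0.567 -0.131  0.079]
  cradle 0.65 [0.554 0.203 0.079]
  caliper 0.64 [ 0.689 -0.203  0.004]
  brush 0.94 [0.73  0.209 0.02 ]
```

View pics/end.png

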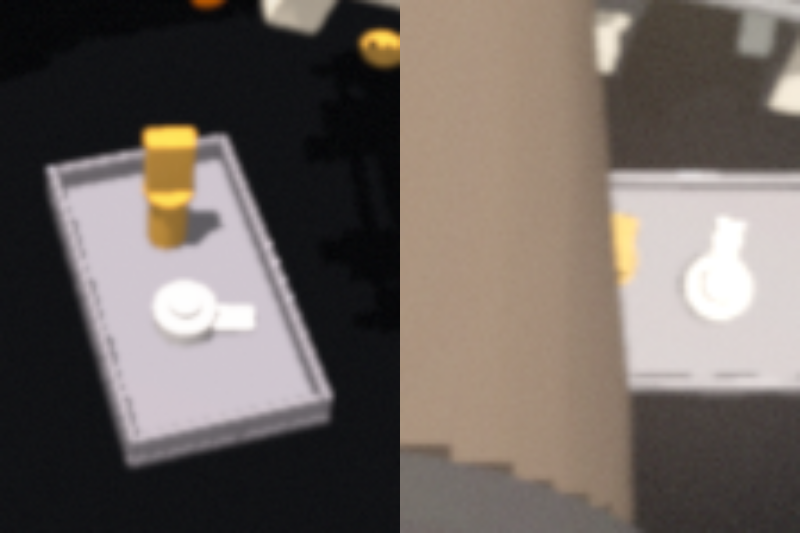

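The plug stands upright in the tray at crop (168,190), clear of the cam at (185,310), and the hand is clear. Its top is at z ≈ 0.080 m, and the cam is where it was. I'm handing the job in.

```bash
python3 -c "
from plant import r
print(r.get_state()['contact_force'].round(1)); print(r.close_job())"
```

```text
[-0.2  0.2  0.7]
the job is handed in; nothing more can be done
None
```

The plug is out of the holder and standing upright on its foot in the tray beside the cam. I let go and handed the job in at about 26.6 s; `close_job` gives no verdict.

**Extraction:** I gripped the brass plug by its thumb-turn with the tool tilted 20° from the plug's axis, because j3's limit ruled out reaching straight along it. I twisted it ±0.39 rad about the bore axis, drawing about 1.2 mm per swing. At checked swing ends the axial force was mostly below 9 N. It briefly read 10.8 N when only about 1.9 mm had been drawn, so the cradle cannot have risen more than about 2 mm then. The plug came free after about 25 mm.

**Last checks:**
- **Plug:** the side picture shows it upright, with its top about 80 mm above the work surface. It stands roughly 55 mm from the cam's hub. I judged uprightness from the picture, not by a fitted angle.
- **Cam and cradle:** in the side view the cam reads within about 1 mm of its place in the pre-placement view. The cradle looked seated in the pictures, but I did not read its joint value.
- **Robot:** it was clear of everything, with under 1 N of contact force.

**Readings that disagreed:**
- The last detections of the bystanders were patchy because the arm blocked part of the view. The brush read about 13 to 33 mm off, the top camera placed the caliper about 80 mm off, and one "caliper" hit was in the tray.
- The side camera put the caliper (0.773, -0.217) and key blank A (0.725, -0.030) where they started. The second blank was not detected in the last views.
- The arm never came near any of these, so I take the odd readings as partial views.

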